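# Release today's orange pod from the weekly organizer and stand it on the bamboo mat

## Task

Press the orange pod of the navy organizer gently into its bay until its latch clicks free, take the fingers away and let it spring out, then grasp it and draw it out of the organizer and stand it upright, dome end up, on the bamboo mat, setting it down rather than dropping it. Leave the white and green pods latched in their bays and do not knock over or shove the tumbler on the mat, the measuring cup or the jar.

Things in the scene. Friction and masses are not known exactly. Their poses are not given: they have to be found in the camera images.
- organizer: Navy plastic weekly organizer, fixed: 127 mm deep (x), 201 wide (y), 124 high. Rear: upright box, flat top with seven closed lids. Before it a leaning cradle with three push-to-release bays. Origin on the board; x points to the rear, y along its width, z up. Its body spans x from -52 to +75 mm.
- cradle: Leaning cradle of the organizer. Origin at the centre of its flat slanted face, 30 mm before (-x) the organizer's origin, 108 mm up. z: the bays' axis, out of the face, leaning 26 degrees (0.454 rad) from vertical to the organizer's front; y as the organizer's; x up the slope. Face 53 (x) by 189 mm (y). Bays at x = 0, y = -62, 0, +62; mouths 41 (x) by 47 mm (y), 1.5 mm play round a pod.
- pod_orange: Orange pill pod to fetch, in any of the three bays: a block 38 (x) by 44 (y) by 66 mm (z) plus a dome on top 24 mm across, 10 mm high; about 50 g. Origin at the centre of its flat foot, z along its length to the dome. In the bay its axes are the cradle's. Latched, its rim is flush with the face (foot at cradle z = -66 mm); only the dome stands out.
- orange_dome (a point): Top of the orange pod's dome (76 mm above its foot): press here along the bay's axis, against a spring of 4 to 5 N. The latch lets go somewhere 4 to 12.5 mm below flush, differently each time, which nothing shows; a firm stop follows about 2 mm deeper: feel for the stop (8 to 10 N is plenty), then withdraw. Over 30 N damages the pod. Let up too early it stays latched, flush. It does not latch again.
- orange_grip (a point): On the orange pod's axis, 11 mm below its rim (55 mm above its foot): where to grip the 44 mm wide pair of sides (facing y). Once unlatched and the push withdrawn, the pod rises by itself in about half a second until its rim is 30 mm out of the face (foot at cradle z = -36 mm) and stays there, loose on the ejector; it is then drawn out along the bay's axis.
- pod_white: White pod of the same shape in another bay, latched (a bystander); axes as for the orange pod.
- pod_green: Green pod of the same shape in another bay, latched (a bystander); axes as for the orange pod.
- mat: Bamboo cutting mat, fixed to the board, 200 mm (x) by 180 mm (y), 8 mm thick. Origin at the centre of its underside, z up. The tumbler stands on it near its +x +y corner, the rest is free.
- tumbler: Small glass shot tumbler, 48 mm across the rim, 58 mm high, loose, standing on the mat; origin at the centre of its foot. A bystander.
- measuring_cup: Stainless measuring cup, 72 mm across, 50 mm high, flat handle to its -x reaching 105 mm from its axis, loose, behind the other things; origin at the centre of its foot. A bystander.
- tin: Small aluminium tin with a spring-hinged lid that is shut, 55 by 85 mm, 27 mm high, fixed, behind the other things; origin at the centre of its underside. A bystander.
- vitamin_jar: Amber jar, 52 mm across, 85 mm high, loose, behind the other things; origin at the centre of its foot. A bystander.
Not all that is in view belongs to the job. Of the things shaped like the pod_orange, the orange one is meant.

How it is judged:
By the outcome, as a careful person would: the job done as asked, in the order asked, and still so for the second after the job is handed in, with the robot touching nothing.
It also fails if it takes over 48 s, if anything falls off the work surface, if the arm or the gripper's body presses on something with over 40 N, if the wrist force passes 120 N, or if a joint passes its speed limit or range.

## Robot

A 6-joint arm with a two-finger parallel gripper is mounted at the origin on the work surface. World frame = base frame: x ahead of the robot, y to its left, z up, the work surface at z = 0. Lengths are in m, angles in rad, forces in N, time in s.
With the tool pointing down it reaches from about 0.375 to 0.9 m from the base axis. Payload 3.1 kg.
Tool frame: the origin (TCP) lies midway between the tips of the shut fingers; the grasp point (between the pads) lies 19 mm behind it; z points along the fingers, y is the line along which they close (so a half turn about z gives the same grasp; the last joint's range is limited). The gripper opens to 87 mm and grips with 3 to 60 N. Pads are 19 mm wide; open, the fingers measure 117 mm over their backs; the gripper's body (75 mm by 190 mm) begins 51 mm behind the grasp point.
Start: joints at [1.109, 0.527, 1.433, -0, 1.181, -0.178], TCP at [0.174, 0.6, 0.223] pointing down, gripper open.
Joint ranges: [-3.08, 3.08], [-0.75, 2.2], [0.22, 2.44], [-1.43, 4.57], [0, 2.65], [-2.85, 2.85]. Speed limits (rad/s): [2.79, 2.79, 3.14, 3.14, 3.14, 3.14].

## Interface

Orientations are given as a unit quaternion [x, y, z, w].
In Python, from rig import get_obs, cams, job gives the robot as it stands.
- The arm moves only by the tool servo_tool, never from a script. Its argument "moves" is text: rows parted by semicolons, each of 5 numbers parted by spaces: the shift along the tool's x, y, z in m, then the turn about the tool's z in degrees, then the finger opening in m, from 0 to 0.087. In form: dx dy dz spin claw; .... A call has 1 to 10 rows; each row is the pose to reach, as a shift and turn from the pose commanded when the call began, along the tool's axes at that moment; what a row does not reach only later rows make up. A row lasts 1/12 s, in which the tool goes at most 41.7 mm and 7.16 degrees, less where a joint would pass 70% of its speed; a pose out of reach is approached as far as the arm can. A call with a gripper value outside its range is refused whole. The fingers move at their own pace and stop on an object; "grip_force" is the grip in N (left out, the last holds). Time passes only in rows, so rows that repeat a pose let the fingers close. It gives the time, the measured TCP pose, the force, the opening and the grip force at its end, in the units of the state.
- get_obs(): the state, without advancing time (a new reading comes with each control period).
- cams.camera(name): name is "scene" or "top" or "wrist"; returns the picture (420x560x3 uint8, blue, green, red); there is no depth.
- cams.camera_model(name): a dict with "fx", "fy", "cx", "cy" (pixels), "R" (3x3) and "t" (3): a world point X has camera coordinates R X + t. Camera axes: x right, y down, z forward; pixel columns grow to the right and rows downward; lengths in m; the calibration is good to about 2 mm. A picture is of the moment at which its call begins: read the wrist's pose just before it. camera_model takes no time and is no camera call; for the wrist camera it gives the pose at the moment of the call.
- job.hand_in(): hands the job in; it is judged then, once.
The state is a dict: "time": time; "q": joint angles; "joint_velocities": joint speeds; "joint_torque": joint torques, N m; "position": TCP position; "tool_rot": TCP orientation; "ft_force": force on the tool from outside, world axes, zero at the start; "moment": the same for the moment, N m; "grip_width": finger opening in m; "grip_force": force on a finger pad.
Only numpy, scipy, OpenCV 4.12 (cv2) and the standard library are available. Lean on these libraries where they do the work, as an engineer would, in place of code of your own. Each camera call takes 0.05 s, during which the arm holds its last target. There are 200 camera calls.

## Working session

There is one attempt and no reset: what is moved stays moved. The work goes in short steps, Python scripts to look and compute and a tool call to move; the robot and the scene stay as the last step left them, time stands still between calls to the robot, and variables do not carry over. Pictures are saved under pics/ and viewed, at most 10 in all, crops included, and the job is handed in when it is done.

Besides the shell and the picture viewer there is one more tool, called after "Emit:" in YAML: its name, and indented under it one key for each argument. servo_tool: Moves the arm, as the interface text tells. Its arguments: {"type":"object","properties":{"moves":{"type":"string"},"grip_force":{"type":"number"}},"required":["moves"]}

```bash
mkdir -p pics; ls; python3 - <<'E'
from rig import get_obs,cams,job
import cv2,numpy as np
o=get_obs();print(o)
for n in("scene","top"):
    cv2.imwrite(f"pics/{n}0.png",cams.camera(n));m=cams.camera_model(n);print(n,m)
E
```

```text
pics
{'time': 0.0, 'q': array([ 1.10949951e+00,  5.28467152e-01,  1.43390927e+00,  1.84501424e-05,
        1.18138923e+00, -1.78531503e-01]), 'joint_velocities': array([-0.00230825, -0.00139725,  0.00092944, -0.00114641, -0.00155912,
       -0.00051241]), 'joint_torque': array([-1.18197135e-03, -4.40045357e+01, -1.76589882e+01,  6.33806898e-02,
        5.83236536e-02, -1.63549607e-04]), 'position': array([0.17403587, 0.59951543, 0.22156881]), 'tool_rot': array([ 1.40915503e-01,  9.90021030e-01, -1.02868904e-03, -3.49785226e-04]), 'ft_force': array([0.50816396, 0.52010016, 0.38631883]), 'moment': array([-0.02172303, -0.01596441,  0.04661695]), 'grip_force': 0.0, 'grip_width': 0.08681332633262182}
scene {'fx': 463.69503633066165, 'fy': 463.69503633066165, 'cx': 272.7691844138821, 'cy': 214.43539079942767, 'R': array([[ 0.55025476,  0.83497052,  0.00662773],
       [ 0.71586443, -0.46764683, -0.51850223],
       [-0.42983464,  0.29005288, -0.85505059]]), 't': array([-0.37137882, -0.33659823,  1.56168305])}
top {'fx': 455.89151227100393, 'fy': 455.89151227100393, 'cx': 279.66233980570365, 'cy': 201.35811242436714, 'R': array([[-0.00549618, -0.99983501, -0.01731307],
       [-0.99714399,  0.00678386, -0.0752186 ],
       [ 0.07532364,  0.01685021, -0.99701676]]), 't': array([0.06395282, 0.58164556, 1.09371032])}
```

View pics/scene0.png

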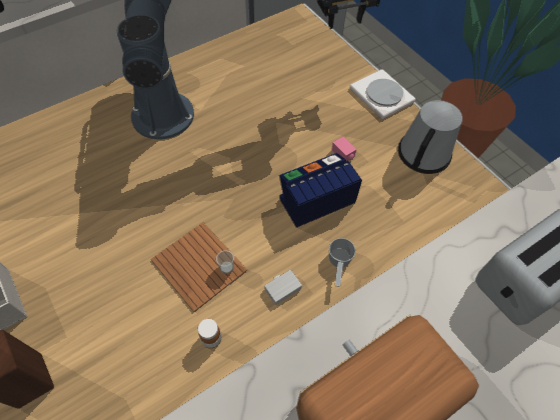

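View pics/top0.png

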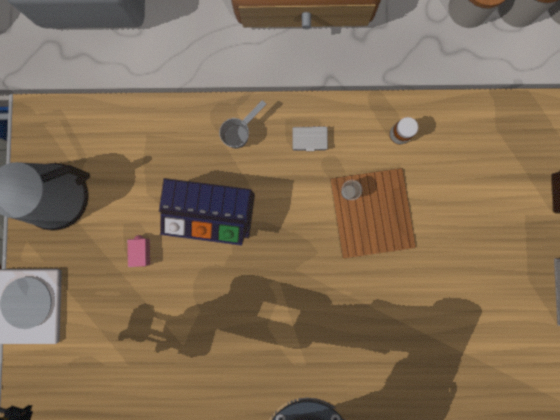

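The top view shows three candidates in the bays: white (175,227), orange (202,231) and green (229,234). A pink box also stands at (138,252). The orange one in the middle bay fits the description. The mat is at about (373,212), with the tumbler at (351,189). Next I'll confirm in an enlarged crop.

```bash
python3 - <<'E'
import cv2,numpy as np
a=cv2.imread("pics/top0.png")[170:254,148:264]
cv2.imwrite("pics/c_top.png",cv2.resize(a,None,fx=6,fy=6,interpolation=cv2.INTER_CUBIC))
b=cv2.imread("pics/scene0.png")[145:230,265:375]
cv2.imwrite("pics/c_scene.png",cv2.resize(b,None,fx=6,fy=6,interpolation=cv2.INTER_CUBIC))
E
```

```text
(no output)
```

View pics/c_top.png

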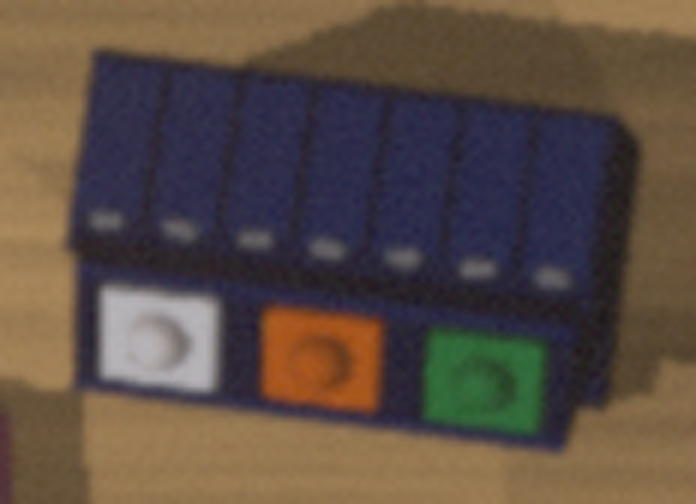

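View pics/c_scene.png

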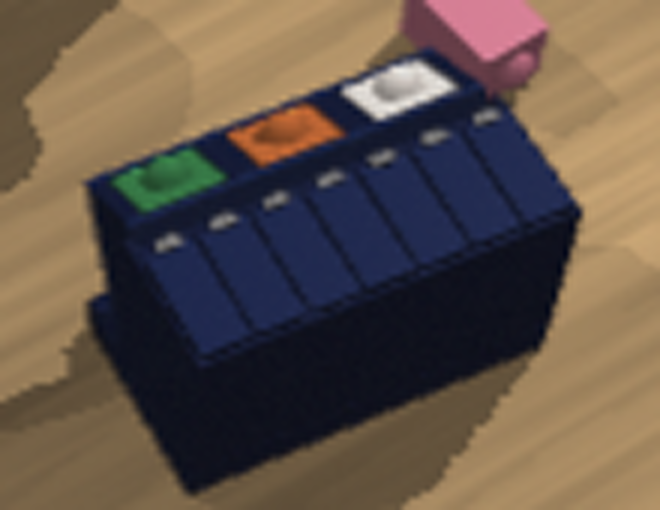

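```bash
cat > h.py <<'E'
import numpy as np
from rig import get_obs,cams,job
from scipy.optimize import least_squares
from scipy.spatial.transform import Rotation as Ro
L=0.454;C,S=np.cos(L),np.sin(L)
def cr2w(p,pose):  # cradle -> world
    p=np.atleast_2d(p); x=p[:,0]*C-p[:,2]*S-.030; z=p[:,0]*S+p[:,2]*C+.108; y=p[:,1]
    c,s=np.cos(pose[2]),np.sin(pose[2])
    return np.c_[pose[0]+c*x-s*y,pose[1]+s*x+c*y,z]
def proj(n,X):
    m=cams.camera_model(n);P=X@m["R"].T+m["t"]
    return np.c_[m["fx"]*P[:,0]/P[:,2]+m["cx"],m["fy"]*P[:,1]/P[:,2]+m["cy"]]
def ray(n,uv,z):
    m=cams.camera_model(n);d=m["R"].T@np.array([(uv[0]-m["cx"])/m["fx"],(uv[1]-m["cy"])/m["fy"],1]);c=-m["R"].T@m["t"]
    return c+d*(z-c[2])/d[2]
def totool(d):  # world shift -> tool axes now
    return Ro.from_quat(get_obs()["tool_rot"]).inv().apply(d)
E
python3 - <<'E'
from h import *
top=np.array([(100,288),(219,297),(213,392),(97,380),(263,307),(384,318),(379,410),(262,401),(428,328),(546,340),(541,432),(424,423)])/6-.42+[148,170]
sc=np.array([(342,95),(430,60),(458,85),(378,118),(228,135),(308,103),(345,130),(262,167),(113,185),(195,150),(224,177),(143,211)])/6-.42+[265,145]
a=[(1,1),(1,-1),(-1,-1),(-1,1)];b=[(-1,-1),(-1,1),(1,1),(1,-1)]
f=lambda k:np.array([(.019*i,y+.022*j,0) for y in(.062,0,-.062) for i,j in k])
def r(p,w):
    o=[]
    if 't' in w:o.append((proj("top",cr2w(f(a),p))-top).ravel())
    if 's' in w:o.append((proj("scene",cr2w(f(b),p))-sc).ravel())
    return np.concatenate(o)
for w in("t","s","ts"):
    s=least_squares(r,[.5,.25,0],args=(w,));print(w,s.x,np.sqrt(np.mean(s.fun**2)))
p=s.x
print("dome",cr2w([0,0,.010],p))
for uv in[(332,178),(404,169),(415,247),(342,256)]:print("mat",ray("top",uv,.008))
print("tumbler",ray("top",(351,189),.066),"pink",ray("top",(138,244),.04),"jar",ray("top",(407,127),.085))
E
```

```text
t [ 0.54269743  0.23283095 -0.12485323] 0.36742208354361766
s [ 0.54546255  0.23437403 -0.13631819] 0.5172364021648356
ts [ 0.54370803  0.23352394 -0.12861084] 0.6489429859485005
dome [[0.50960638 0.23793413 0.116987  ]]
mat [ 0.64043985 -0.06976575  0.008     ]
mat [ 0.66155049 -0.24842941  0.008     ]
mat [ 0.46877113 -0.2702521   0.008     ]
mat [ 0.44771139 -0.0915229   0.008     ]
tumbler [ 0.60673306 -0.10825467  0.066     ] pink [0.48014604 0.40149181 0.04      ] jar [ 0.74888839 -0.23812873  0.085     ]
```

```bash
python3 - <<'E'
from h import *
print(totool(np.array([.50,.239,.22])-get_obs()["position"]))
E
```

```text
[-0.41358922 -0.25532126  0.00204143]
```

Emit:
servo_tool:
  moves: "-0.033 -0.02 0 -4 0.056; -0.066 -0.041 0 -8.8 0.03; -0.099 -0.061 0 -8.8 0; -0.132 -0.082 0 -8.8 0; -0.165 -0.102 0 -8.8 0; -0.198 -0.123 0 -8.8 0; -0.231 -0.143 0 -8.8 0; -0.264 -0.164 0 -8.8 0; -0.297 -0.184 0 -8.8 0; -0.33 -0.204 0 -8.8 0"

```text
time: 0.93
position: [0.435, 0.3105, 0.2223]
tool_rot: [0.065, 0.998, -0.0, -0.0]
ft_force: [0.4, 0.4, 0.5]
grip_width: 0.0282
grip_force: 0.0
```

Emit:
servo_tool:
  moves: "-0.03 -0.03 0 0 0;-0.055 -0.05 0 0 0;-0.075 -0.065 0 0 0;-0.075 -0.065 0 0 0;-0.075 -0.065 0 0 0"

```text
time: 1.35
position: [0.5009, 0.2369, 0.2221]
tool_rot: [0.066, 0.998, 0.0, -0.001]
ft_force: [-0.8, -0.4, -0.7]
grip_width: 0.0013
grip_force: 0.0
```

```bash
python3 - <<'E'
from h import *
import cv2
o=get_obs();print(o["time"],o["position"],o["tool_rot"],o["ft_force"],o["grip_width"])
R=Ro.from_quat(o["tool_rot"]).as_matrix();print(R)
m=cams.camera_model("wrist");np.savez("w1.npz",**m);cv2.imwrite("pics/w1.png",cams.camera("wrist"))
p=[.5437,.2335,-.1286];print(proj("wrist",cr2w([[0,0,.01],[.019,.022,0],[-.019,.022,0],[.019,-.022,0],[-.019,-.022,0]],p)))
E
```

```text
1.35 [0.50090465 0.23692488 0.22205886] [ 6.60853263e-02  9.97813828e-01  1.11879621e-05 -5.41773602e-04] [-0.80893797 -0.36683301 -0.70326321] 0.001340260936902206
[[-9.91264872e-01  1.31881717e-01 -1.07969966e-03]
 [ 1.31881693e-01  9.91265459e-01  9.39335771e-05]
 [ 1.08265710e-03 -4.92795639e-05 -9.99999413e-01]]
[[283.22193205 220.39580242]
 [307.98040442 243.39017919]
 [307.29854667 201.74551964]
 [258.46587638 243.41350321]
 [259.08088134 201.76963635]]
```

View pics/w1.png

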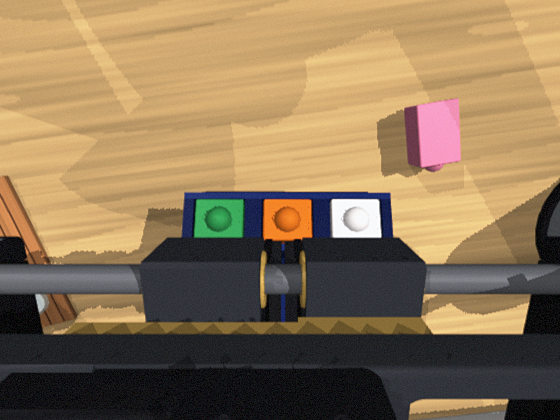

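The wrist view shows green (218,218), orange (288,219) and white (356,218). The organizer's yaw lines up with the tool. The orange is about 5 px right of the prediction, so I'll refine the pose.

```bash
python3 - <<'E'
from h import *
import cv2
o=get_obs();P=o["position"];R=Ro.from_quat(o["tool_rot"]).as_matrix()
for d in(0,.04,.08,-.04,-.08):print("axis",d,proj("wrist",(P+R[:,2]*d)[None]))
def box(n,f):
    im=cv2.cvtColor(cv2.imread(f),cv2.COLOR_BGR2HSV);m=cv2.inRange(im,(5,190,120),(15,255,255)) if n=="wrist" else cv2.inRange(im,(5,180,90),(15,255,255))
    k,l,s,c=cv2.connectedComponentsWithStats(m);
    return [ (s[i],c[i].round(2)) for i in range(1,k) if s[i][4]>60]
for n,f in(("wrist","pics/w1.png"),("top","pics/top0.png"),("scene","pics/scene0.png")):print(n,box(n,f))
m=cams.camera_model("wrist");print(m["fx"],"cam pos in tool",R.T@(-m["R"].T@m["t"]-P),"\n",m["R"]@R)
# wrist-only and joint fit, yaw fixed by wrist
W=np.array([(264,199),(312,199),(195,199),(244,199),(331,199),(379,199)],float)
F=np.array([(-.019,-.022,0),(-.019,.022,0),(-.019,-.084,0),(-.019,-.040,0),(-.019,.040,0),(-.019,.084,0)])
s=least_squares(lambda p:(proj("wrist",cr2w(F,p))-W).ravel(),[.54,.23,-.13]);print(s.x,s.fun.round(1))
E
```

```text
axis 0 [[280.97418826 256.89906842]]
axis 0.04 [[281.2755809  233.40522345]]
axis 0.08 [[281.48389875 217.16664762]]
axis -0.04 [[280.49939979 293.90928503]]
axis -0.08 [[279.64115361 360.81039728]]
wrist [(array([ 263,  199,   49,   42, 1944], dtype=int32), array([286.97, 219.31]))]
top [(array([192, 222,  20,  16, 275], dtype=int32), array([201.01, 229.36]))]
scene [(array([304, 163,  17,   9,  85], dtype=int32), array([312.02, 166.88]))]
318.9741871334428 cam pos in tool [ 0.06766757  0.00080649 -0.16149529] 
 [[ 1.35090319e-03  9.99999086e-01 -6.21111348e-05]
 [-9.67941215e-01  1.29199538e-03 -2.51173515e-01]
 [-2.51173205e-01  3.99431029e-04  9.67942076e-01]]
[ 0.54165953  0.23768244 -0.12942554] [-0.7  0.  -0.3  0.   0.2 -0.  -0.4 -0.   0.4  0.   0.8  0. ]
```

```bash
cat >> h.py <<'E'
pose=np.array([.5425,.236,-.129])
c_,s_=np.cos(pose[2]),np.sin(pose[2]);ax=np.array([-S*c_,-S*s_,C]);ox=np.array([c_,s_,0])
E
python3 - <<'E'
from h import *
con=cr2w([0,0,-.0022],pose)[0]+[0,0,.0122]-.004*ox
print(con,"tool shift to 10mm before contact",totool(con+.010*ax-get_obs()["position"]),"axis-in per m",totool(-ax))
E
```

```text
[0.50973933 0.24024973 0.11822286] tool shift to 10mm before contact [-0.00535671  0.00375981  0.09480902] axis-in per m [-4.40256984e-01  7.92564963e-04  8.97871461e-01]
```

Emit:
servo_tool:
  moves: "-0.002 0.002 0.03 0 0;-0.004 0.004 0.06 0 0;-0.005 0.004 0.08 0 0;-0.005 0.004 0.09 0 0;-0.005 0.004 0.094 0 0;-0.005 0.004 0.094 0 0"

```text
time: 1.9
position: [0.5046, 0.2421, 0.128]
tool_rot: [0.064, 0.998, -0.0, -0.001]
ft_force: [-0.7, 0.1, 0.3]
grip_width: 0.0005
grip_force: 0.0
```

Emit:
servo_tool:
  moves: "-0.0009 0 0.0018 0 0;-0.0018 0 0.0036 0 0;-0.0026 0 0.0054 0 0;-0.0035 0 0.0072 0 0;-0.0044 0 0.009 0 0;-0.0048 0 0.0099 0 0;-0.0053 0 0.0108 0 0;-0.0053 0 0.0108 0 0"

```text
time: 2.57
position: [0.5112, 0.2406, 0.1178]
tool_rot: [0.065, 0.998, 0.0, 0.0]
ft_force: [-0.7, -0.2, 0.8]
grip_width: 0.0003
grip_force: 0.7
```

Emit:
servo_tool:
  moves: "-0.0004 0 0.0009 0 0;-0.0009 0 0.0018 0 0;-0.0013 0 0.0027 0 0;-0.0018 0 0.0036 0 0;-0.0018 0 0.0036 0 0"

```text
time: 2.98
position: [0.5129, 0.2404, 0.1141]
tool_rot: [0.065, 0.998, -0.0, 0.0]
ft_force: [-0.2, -0.2, 2.6]
grip_width: 0.0001
grip_force: 1.2
```

Emit:
servo_tool:
  moves: "-0.0004 0 0.0009 0 0;-0.0009 0 0.0018 0 0;-0.0009 0 0.0018 0 0"

```text
time: 3.23
position: [0.5138, 0.2403, 0.1122]
tool_rot: [0.065, 0.998, -0.0, -0.0]
ft_force: [-0.8, -0.7, 2.6]
grip_width: 0.0004
grip_force: 1.3
```

Emit:
servo_tool:
  moves: "-0.0004 0 0.0009 0 0;-0.0009 0 0.0018 0 0;-0.0013 0 0.0027 0 0;-0.0013 0 0.0027 0 0"

```text
time: 3.57
position: [0.5151, 0.2402, 0.1095]
tool_rot: [0.065, 0.998, -0.0, -0.0]
ft_force: [-0.6, 1.0, 3.0]
grip_width: 0.0005
grip_force: 1.4
```

Emit:
servo_tool:
  moves: "-0.0004 0 0.0009 0 0;-0.0009 0 0.0018 0 0;-0.0009 0 0.0018 0 0"

```text
time: 3.82
position: [0.516, 0.24, 0.1077]
tool_rot: [0.065, 0.998, -0.0, -0.0]
ft_force: [-1.1, -0.5, 3.8]
grip_width: 0.0006
grip_force: 1.9
```

Emit:
servo_tool:
  moves: "-0.0004 0 0.0009 0 0;-0.0009 0 0.0018 0 0;-0.0009 0 0.0018 0 0"

```text
time: 4.07
position: [0.5168, 0.2399, 0.1059]
tool_rot: [0.065, 0.998, -0.0, -0.0]
ft_force: [-0.5, -0.2, 3.5]
grip_width: 0.0005
grip_force: 1.9
```

Emit:
servo_tool:
  moves: "-0.0004 0 0.0009 0 0;-0.0006 0 0.0013 0 0;-0.0006 0 0.0013 0 0"

```text
time: 4.32
position: [0.5174, 0.2399, 0.1047]
tool_rot: [0.065, 0.998, 0.0, -0.0]
ft_force: [-0.7, -0.2, 5.4]
grip_width: 0.0004
grip_force: 2.4
```

Emit:
servo_tool:
  moves: "-0.0004 0 0.0009 0 0;-0.0006 0 0.0013 0 0;-0.0006 0 0.0013 0 0"

```text
time: 4.57
position: [0.5181, 0.2399, 0.1043]
tool_rot: [0.064, 0.998, 0.0, 0.0]
ft_force: [-1.9, -0.4, 9.5]
grip_width: 0.0005
grip_force: 4.8
```

The stop is felt: 9.5 N with z blocked. Now I withdraw.

Emit:
servo_tool:
  moves: "0.0044 0 -0.009 0 0;0.0132 0 -0.027 0 0;0.0264 0 -0.054 0 0.03;0.04 0 -0.081 0 0.056;0.045 0 -0.095 0 0.056;0.045 0 -0.095 0 0.056;0.045 0 -0.095 0 0.056;0.045 0 -0.095 0 0.056"

```text
time: 5.23
position: [0.4731, 0.2454, 0.1975]
tool_rot: [0.065, 0.998, -0.0, -0.001]
ft_force: [-0.9, -0.3, -0.6]
grip_width: 0.0326
grip_force: 0.0
```

```bash
python3 - <<'E'
from h import *
import cv2
o=get_obs();print(o["time"],o["position"],o["grip_width"],o["ft_force"])
im=cams.camera("wrist");cv2.imwrite("pics/w2.png",im)
cv2.imwrite("pics/w2c.png",cv2.resize(im[120:330,140:420],None,fx=2.5,fy=2.5,interpolation=cv2.INTER_CUBIC))
cv2.imwrite("pics/top2.png",cams.camera("top"))
print(proj("wrist",cr2w([[0,0,.04],[-.019,-.022,.03],[-.019,.022,.03],[.019,-.022,.03],[.019,.022,.03],[0,.062,.01],[0,-.062,.01]],pose)))
E
```

```text
5.2333 [0.47310182 0.24536452 0.19748492] 0.032587205663024595 [-0.91412528 -0.30770232 -0.62905907]
[[281.14441303 257.5260553 ]
 [252.49355252 233.18478218]
 [310.04052547 233.24873869]
 [251.45718116 284.15768765]
 [310.86554875 284.23110271]
 [357.51251089 259.7620239 ]
 [205.18486008 259.58289672]]
```

View pics/w2c.png

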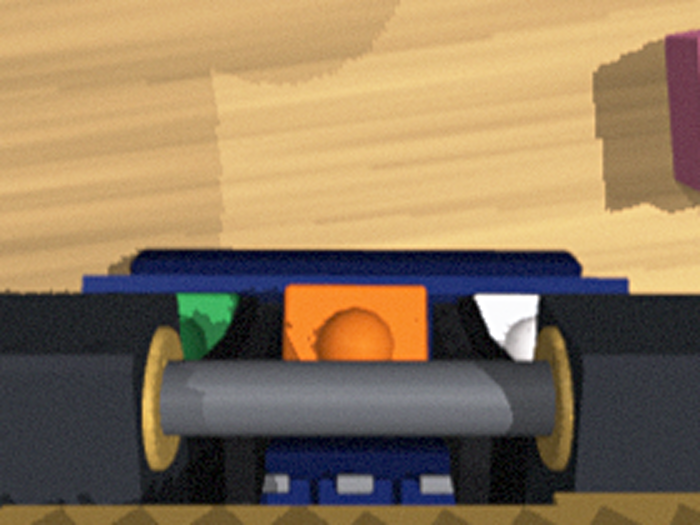

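The picture shows the pod sprung out and centred at u≈282, as predicted. White and green are still latched. Next comes the grasp.

```bash
python3 - <<'E'
from h import *
g=cr2w([0,0,.0245],pose)[0]-[0,0,.019]
P=get_obs()["position"]
print(g,totool(g+.05*ax-P),totool(g-P))
E
```

```text
[0.50209373 0.24124152 0.11101815] [-0.00751329 -0.00016806  0.04097307] [-0.02954894 -0.00010676  0.08585544]
```

Emit:
servo_tool:
  moves: "-0.002 0 0.01 0 0.058;-0.004 0 0.02 0 0.058;-0.006 0 0.03 0 0.058;-0.0075 0 0.041 0 0.058;-0.0075 0 0.041 0 0.058;-0.0075 0 0.041 0 0.058"

```text
time: 5.83
position: [0.4802, 0.2443, 0.156]
tool_rot: [0.065, 0.998, -0.0, -0.001]
ft_force: [0.8, -0.4, 0.3]
grip_width: 0.058
grip_force: 0.0
```

Emit:
servo_tool:
  moves: "-0.004 0 0.009 0 0.058;-0.008 0 0.018 0 0.058;-0.012 0 0.027 0 0.058;-0.016 0 0.034 0 0.058;-0.02 0 0.041 0 0.058;-0.022 0 0.045 0 0.058;-0.022 0 0.045 0 0.058"

```text
time: 6.42
position: [0.5028, 0.2415, 0.1113]
tool_rot: [0.065, 0.998, -0.0, -0.001]
ft_force: [-0.4, 0.2, 0.5]
grip_width: 0.058
grip_force: 0.0
```

Emit:
servo_tool:
  moves: "0 0 0 0 0.04;0 0 0 0 0.04;0 0 0 0 0.04;0 0 0 0 0.04;0 0 0 0 0.04"
  grip_force: 8

```text
time: 6.83
position: [0.5027, 0.2419, 0.1129]
tool_rot: [0.064, 0.998, 0.0, 0.0]
ft_force: [0.4, 0.3, 0.4]
grip_width: 0.0437
grip_force: 8.0
```

Emit:
servo_tool:
  moves: "0.004 0 -0.009 0 0.04;0.009 0 -0.018 0 0.04;0.0132 0 -0.027 0 0.04;0.0176 0 -0.036 0 0.04;0.022 0 -0.045 0 0.04;0.0264 0 -0.054 0 0.04;0.031 0 -0.063 0 0.04;0.0353 0 -0.072 0 0.04;0.0397 0 -0.081 0 0.04;0.0397 0 -0.081 0 0.04"

```text
time: 7.67
position: [0.4631, 0.2473, 0.1955]
tool_rot: [0.064, 0.998, 0.0, 0.001]
ft_force: [-0.2, -0.7, 0.2]
grip_width: 0.044
grip_force: 8.0
```

Emit:
servo_tool:
  moves: "0 0 -0.02 0 0.04;-0.005 -0.025 -0.025 0 0.04;-0.013 -0.06 -0.025 0 0.04;-0.021 -0.095 -0.025 0 0.04;-0.029 -0.13 -0.025 0 0.04;-0.037 -0.165 -0.025 0 0.04;-0.045 -0.2 -0.025 0 0.04;-0.053 -0.235 -0.025 0 0.04;-0.061 -0.27 -0.025 0 0.04;-0.069 -0.305 -0.025 0 0.04"

```text
time: 8.5
position: [0.4922, -0.0662, 0.2183]
tool_rot: [0.065, 0.998, 0.0, -0.0]
ft_force: [1.0, -0.3, -0.5]
grip_width: 0.0441
grip_force: 8.0
```

Emit:
servo_tool:
  moves: "-0.008 -0.03 0 0 0.04;-0.015 -0.06 0.01 0 0.04;-0.021 -0.09 0.03 0 0.04;-0.025 -0.11 0.05 0 0.04;-0.025 -0.118 0.07 0 0.04;-0.025 -0.118 0.08 0 0.04;-0.025 -0.118 0.08 0 0.04;-0.025 -0.118 0.08 0 0.04"

```text
time: 9.17
position: [0.5015, -0.1837, 0.138]
tool_rot: [0.064, 0.998, 0.001, -0.001]
ft_force: [0.3, -0.5, -0.1]
grip_width: 0.0439
grip_force: 8.0
```

```bash
python3 - <<'E'
from h import *
import cv2
o=get_obs();print(o["time"],o["position"],o["grip_width"],o["ft_force"])
P=o["position"];g=P+[0,0,.019]
im=cams.camera("scene");u,v=proj("scene",P[None])[0];print(u,v)
u,v=int(u),int(v);cv2.imwrite("pics/s3.png",im)
a=cv2.resize(im[v-60:v+60,u-70:u+70],None,fx=5,fy=5,interpolation=cv2.INTER_CUBIC)
rr=lambda X:[tuple(((q-[u-70,v-60])*5).astype(int)) for q in proj("scene",X)]
up=np.array([0,0,1.]);
for A,c in((ax,(0,0,255)),(up,(0,255,255))):
    f=g-.0595*A
    q=rr(np.array([f,f+.076*A]));cv2.line(a,q[0],q[1],c,1)
cv2.imwrite("pics/s3c.png",a)
E
```

```text
9.1667 [ 0.50147955 -0.18370802  0.13803674] 0.04388005049425436 [ 0.34161014 -0.52908539 -0.1100836 ]
174.9188853704037 228.9330627232174
```

View pics/s3c.png

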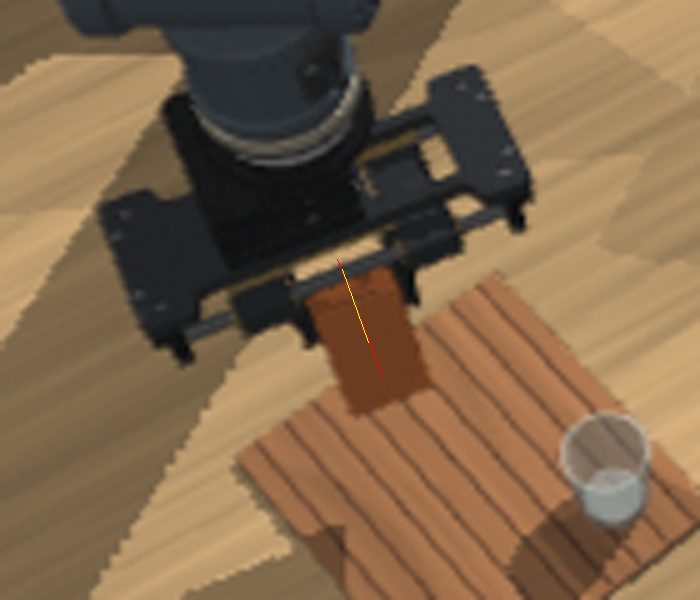

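The pod is held at about 26° tilt, as expected, with the mat below it. I'll touch its lower edge to the mat, then swing it upright about that edge.

Emit:
servo_tool:
  moves: "-0.004 0 0.02 0 0.04;-0.008 0 0.04 0 0.04;-0.012 0 0.06 0 0.04;-0.016 0 0.074 0 0.04;-0.02 0 0.08 0 0.04;-0.02 0 0.082 0 0.04;-0.02 0 0.083 0 0.04;-0.02 0 0.083 0 0.04"

```text
time: 9.88
position: [0.5224, -0.1871, 0.0565]
tool_rot: [0.064, 0.998, -0.0, 0.001]
ft_force: [0.4, 0.2, -0.8]
grip_width: 0.044
grip_force: 8.0
```

Emit:
servo_tool:
  moves: "0 0 0.0007 0 0.04;0 0 0.0014 0 0.04;0 0 0.0021 0 0.04;0 0 0.0028 0 0.04;0 0 0.0028 0 0.04"

```text
time: 10.3
position: [0.5222, -0.1878, 0.0537]
tool_rot: [0.065, 0.998, -0.0, 0.001]
ft_force: [-1.1, -0.4, 5.1]
grip_width: 0.0437
grip_force: 8.0
```

Emit:
servo_tool:
  moves: "0 0 0 0 0.04;-0.0018 0 -0.0002 0 0.04;-0.0036 0 -0.0004 0 0.04;-0.0053 0 -0.0005 0 0.04;-0.007 0 -0.0006 0 0.04;-0.0088 0 -0.0006 0 0.04;-0.0106 0 -0.0006 0 0.04;-0.0106 0 -0.0006 0 0.04"
  grip_force: 5

```text
time: 10.97
position: [0.5329, -0.1889, 0.0532]
tool_rot: [0.064, 0.998, -0.0, 0.0]
ft_force: [0.2, -1.1, 2.1]
grip_width: 0.0436
grip_force: 5.0
```

```bash
cat > view.py <<'E'
from h import *
import cv2,sys
o=get_obs();P=o["position"];print(o["time"],P)
im=cams.camera("scene");u,v=proj("scene",P[None])[0].astype(int)
a=cv2.resize(im[v-60:v+60,u-70:u+70],None,fx=5,fy=5,interpolation=cv2.INTER_CUBIC)
g=P+[0,0,.019]
for t,c in((26,(0,0,255)),(0,(0,255,255))):   # rear face corners at tilt t
    t=np.radians(t);A=np.array([-np.sin(t)*c_,-np.sin(t)*s_,np.cos(t)]);X=np.array([np.cos(t)*c_,np.cos(t)*s_,np.sin(t)]);Y=np.array([-s_,c_,0])
    q=proj("scene",np.array([g-.0595*A+.019*X-.022*Y,g-.0595*A+.019*X+.022*Y,g+.0065*A+.019*X+.022*Y,g+.0065*A+.019*X-.022*Y]))
    cv2.polylines(a,[((q-[u-70,v-60])*5).astype(int)],True,c,1)
cv2.imwrite(sys.argv[1],a)
E
python3 view.py pics/s4.png
```

```text
10.9667 [ 0.53293434 -0.18885392  0.05317681]
```

View pics/s4.png

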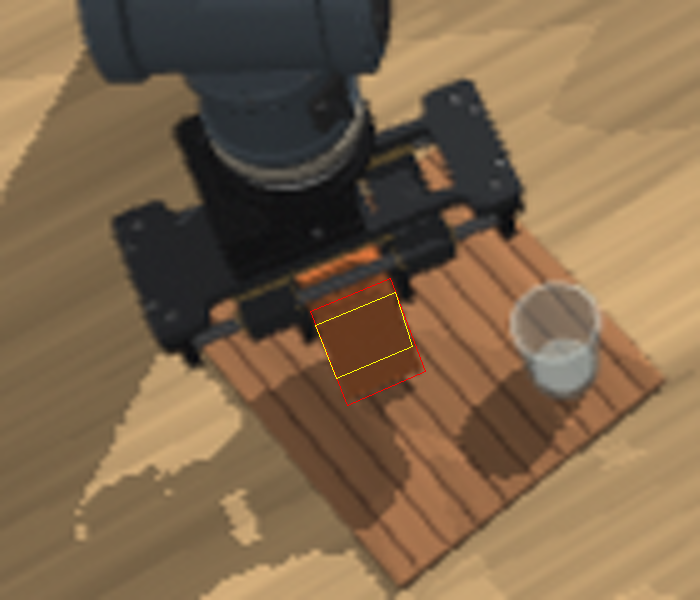

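Emit:
servo_tool:
  moves: "-0.0017 0 0.0004 0 0.04;-0.0035 0 0.0006 0 0.04;-0.0052 0 0.0008 0 0.04;-0.007 0 0.001 0 0.04;-0.0088 0 0.0014 0 0.04;-0.0105 0 0.0017 0 0.04;-0.0105 0 0.0017 0 0.04"

```text
time: 11.6
position: [0.5429, -0.1897, 0.0513]
tool_rot: [0.065, 0.998, 0.0, -0.0]
ft_force: [0.2, -1.1, 0.3]
grip_width: 0.0441
grip_force: 5.0
```

```bash
cat > tilt.py <<'E'
from h import *
import cv2
# fit tilt, along-grip distance d and lateral offset by matching the visible orange rear-face mask bottom
o=get_obs();P=o["position"];g=P+[0,0,.019]
im=cams.camera("scene");cv2.imwrite("pics/t%d.png"%(o["time"]*100),im)
h=cv2.cvtColor(im,cv2.COLOR_BGR2HSV);u,v=proj("scene",P[None])[0]
m=cv2.inRange(h,(4,150,40),(14,255,255));M=np.zeros_like(m);M[int(v-30):int(v+30),int(u-25):int(u+25)]=255
m&=M
k,l,s,c=cv2.connectedComponentsWithStats(m);i=1+np.argmax(s[1:,4]);print(o["time"],P,o["ft_force"].round(1),"mask",s[i],c[i].round(1))
pts=np.argwhere(l==i)[:,::-1];hu=cv2.convexHull(pts);print(cv2.minAreaRect(hu),"low",pts[pts[:,1].argmax()],"right",pts[pts[:,0].argmax()],"left",pts[pts[:,0].argmin()])
for t in(0,5,10,15,20,26):
    t_=np.radians(t);A=np.array([-np.sin(t_)*c_,-np.sin(t_)*s_,np.cos(t_)]);X=np.array([np.cos(t_)*c_,np.cos(t_)*s_,np.sin(t_)]);Y=np.array([-s_,c_,0])
    print(t,proj("scene",np.array([g-.0595*A+.019*X-.022*Y,g-.0595*A+.019*X+.022*Y])).round(1).tolist())
E
python3 tilt.py
```

```text
11.6 [ 0.54292499 -0.18973252  0.05127948] [ 0.2 -1.1  0.3] mask [177 252  22  23 318] [188.1 263.2]
((188.1896514892578, 263.2241516113281), (18.383838653564453, 17.641056060791016), 68.19859313964844) low [184 274] right [198 266] left [177 258]
0 [[182.8, 273.0], [198.1, 266.6]]
5 [[183.4, 274.3], [198.7, 267.8]]
10 [[183.9, 275.5], [199.3, 269.0]]
15 [[184.4, 276.6], [199.8, 270.0]]
20 [[184.8, 277.5], [200.2, 270.9]]
26 [[185.2, 278.4], [200.7, 271.7]]
```

Emit:
servo_tool:
  moves: "0 0 0.0005 0 0.04;0 0 0.001 0 0.04;0 0 0.0015 0 0.04;0 0 0.0015 0 0.04"

```text
time: 11.98
position: [0.5437, -0.19, 0.0507]
tool_rot: [0.065, 0.998, -0.0, 0.001]
ft_force: [1.4, 0.6, 4.2]
grip_width: 0.0438
grip_force: 5.0
```

```bash
python3 tilt.py
```

```text
11.9833 [ 0.54366458 -0.18997233  0.05067374] [1.4 0.6 4.2] mask [178 253  21  23 314] [188.1 263.5]
((188.20689392089844, 263.5172119140625), (18.198143005371094, 17.826751708984375), 68.19859313964844) low [184 275] right [198 267] left [178 258]
0 [[182.9, 273.4], [198.2, 266.9]]
5 [[183.5, 274.7], [198.8, 268.2]]
10 [[184.0, 275.9], [199.4, 269.3]]
15 [[184.4, 276.9], [199.9, 270.3]]
20 [[184.8, 277.8], [200.3, 271.2]]
26 [[185.3, 278.7], [200.8, 272.1]]
```

Emit:
servo_tool:
  moves: "0 0 0 0 0.04;0 0 -0.0005 0 0.04;0 0 -0.0005 0 0.046;0 0 -0.0005 0 0.05;0 0 -0.0005 0 0.056;0 0 -0.0005 0 0.06;0 0 -0.0005 0 0.06"
  grip_force: 3

```text
time: 12.62
position: [0.5424, -0.1899, 0.0502]
tool_rot: [0.065, 0.998, 0.0, -0.0]
ft_force: [0.2, -0.2, 0.5]
grip_width: 0.0579
grip_force: 0.0
```

Emit:
servo_tool:
  moves: "0 0 -0.01 0 0.06;0 0 -0.03 0 0.06;0 0 -0.06 0 0.06;0.02 0 -0.09 0 0.06;0.05 0 -0.12 0 0.06;0.07 0 -0.14 0 0.06;0.09 0.03 -0.14 0 0.06;0.09 0.06 -0.14 0 0.06;0.09 0.06 -0.14 0 0.06"

```text
time: 13.37
position: [0.459, -0.1145, 0.1917]
tool_rot: [0.064, 0.998, 0.001, -0.001]
ft_force: [-0.5, 0.3, 0.7]
grip_width: 0.0598
grip_force: 0.0
```

```bash
python3 - <<'E'
from h import *
import cv2
o=get_obs();print(o["time"],o["position"],o["ft_force"])
s=cams.camera("scene");t=cams.camera("top")
f=lambda a:cv2.resize(a,(390,390),interpolation=cv2.INTER_CUBIC)
cv2.imwrite("pics/end.png",np.hstack([f(s[205:335,140:270]),f(t[150:280,150:280])]))
cv2.imwrite("pics/end_t.png",t)
h=cv2.inRange(cv2.cvtColor(s,cv2.COLOR_BGR2HSV),(4,150,40),(14,255,255));print()
E
```

```text
13.3667 [ 0.45896865 -0.11450114  0.19171484] [-0.47488068  0.30192252  0.7124179 ]
```

View pics/end.png

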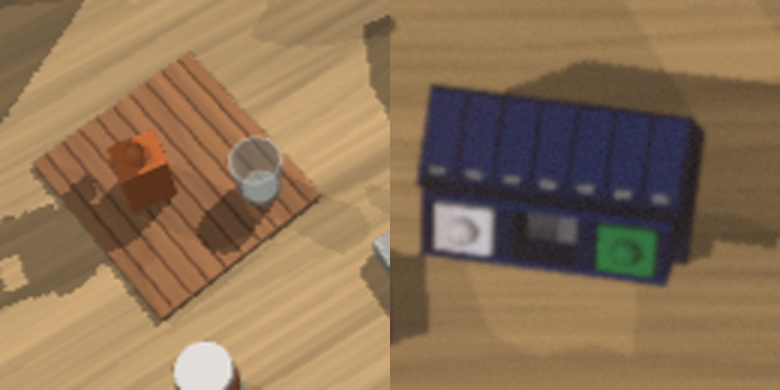

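The pod stands upright on the mat with its dome up, at (140,170) in the left half. The tumbler is undisturbed, and white and green are still latched with the middle bay empty.

```bash
python3 -c "
from rig import job
print(job.hand_in())"
```

```text
the job is handed in; nothing more can be done
None
```

The orange pod was unlatched, drawn out and set upright, dome up, on the bamboo mat; the last pictures show white and green still latched and the tumbler undisturbed, and the job was handed in at about 13 s (the cup and jar were not re-imaged, but the arm never went near them).

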